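# Switch off the tray warmer and hook out its hot tray

## Robot

A 7-joint arm with a two-finger parallel gripper is mounted at the origin on a cart in front of the work surface, level with it; the furniture and walls round the work are solid. World frame = base frame: x ahead of the robot, y to its left, z up, the work surface at z = 0. Lengths are in m, angles in rad, forces in N, time in s.
With the tool pointing down it reaches from about 0.4 to 0.85 m from the base axis. Payload 10.4 kg.
Tool frame: the origin (TCP) lies between the finger pads; the fingertips stand ahead of it and the grasp point (between the pads) lies 5 mm behind it (manip.tip_extent is the z of the fingertips in the tool frame, in m); z points along the fingers, y is the line along which they close (so a half turn about z gives the same grasp; the last joint's range is limited). The gripper opens to 85 mm and grips with 20 to 120 N. Pads are 22 mm wide; open, the fingers measure 114 mm over their backs; the gripper's body (76 mm by 85 mm) begins 54 mm behind the grasp point. The pads swing forward as they close: fully open they stand 13 mm farther back than shut.
Start: joints at [1.124, 0.332, -0.065, 1.46, 0.022, 1.35, -0.088], TCP at [0.257, -0.57, 0.245] pointing down, gripper open.
Joint ranges: [-2.6, 2.6], [-0.5, 2.12], [-1.47, 1.34], [0.16, 2.42], [-1.27, 4.41], [0.06, 2.06], [-2.6, 2.6]. Speed limits (rad/s): [2.22, 2.22, 2.79, 2.79, 3.14, 3.14, 3.14].

## Interface

Orientations are given as a unit quaternion [x, y, z, w].
In Python, from workcell import status, viewer, manip gives the robot as it stands.
- The arm moves only by the tool play_rows, never from a script. Its argument "plan" is one flat list of numbers, 7 for each row, row after row: the turn, a rotation vector about the tool's x, y, z in degrees, then the shift along the tool's x, y, z in m, then the opening, from 0 (shut) to 1 (fully open). In form: [ax, ay, az, dx, dy, dz, grip, ax, ay, az, dx, dy, dz, grip, ...]. A call has 1 to 20 rows; each row is the pose to reach, as a shift and turn from the pose commanded when the call began, along the tool's axes at that moment; what a row does not reach only later rows make up. A row lasts 1/8 s, in which the tool goes at most 62.5 mm and 10.7 degrees, less where a joint would pass 70% of its speed; a pose out of reach is approached as far as the arm can. A call with a gripper value outside its range is refused whole. The fingers move at their own pace and stop on an object; "squeeze" is the grip in N (left out, the last holds). Time passes only in rows, so rows that repeat a pose let the fingers close. It gives the time, the measured TCP pose, the force, the opening and the grip force at its end, in the units of the state.
- status.get_obs(): the state, without advancing time (a new reading comes with each control period).
- viewer.camera(name): name is "side" or "top" or "wrist"; returns the picture (400x640x3 uint8, red, green, blue); there is no depth.
- viewer.camera_model(name): a dict with "fx", "fy", "cx", "cy" (pixels), "D" ([k1, k2, p1, p2, k3] as OpenCV has them; the pictures are not rectified), "R" (3x3) and "t" (3): a world point X has camera coordinates R X + t. Camera axes: x right, y down, z forward; pixel columns grow to the right and rows downward; lengths in m; the calibration is good to about 2 mm. A picture is of the moment at which its call begins: read the wrist's pose just before it. camera_model takes no time and is no camera call; for the wrist camera it gives the pose at the moment of the call.
- manip.hand_in(): hands the job in; it is judged then, once.
The state is a dict: "clock": time; "joint_pos": joint angles; "joint_velocities": joint speeds; "tau": joint torques, N m; "position": TCP position; "ee_rot": TCP orientation; "ft_force": force on the tool from outside, world axes, zero at the start; "torque": the same for the moment, N m; "grip_width": opening from 0.0 (shut) to 1.0 (fully open); "grasp_force": force on a finger pad.
Only numpy, scipy, OpenCV 4.12 (cv2) and the standard library are available. Lean on these libraries where they do the work, as an engineer would, in place of code of your own. Each camera call takes 0.05 s, during which the arm holds its last target. There are 200 camera calls.

## Task

Switch the tray warmer off by turning the black knob on its top fully anticlockwise, as far as its stop. Only then catch the red eye on the front of its tray with the orange-gripped hook and draw the tray out as far as it will go: the tray is hot, so do not touch it with the gripper. Finally unhook, and stand the hook upright on its foot on the counter, clear of the eye, without knocking over or shoving the vial, bottle and jar that stand about.

Things in the scene. Friction and masses are not known exactly. Their poses are not given: they have to be found in the camera images.
- warmer: White sheet-metal tray warmer fixed to the counter, 220 (its x) x 200 (its y) x 112 mm high, grey control panel on top. Origin: centre of its underside. Its front, where the tray comes out, faces its own -x (roughly the robot's left, +y, in the room; yaw varies). It does not move.
- dial: Round aluminium scale plate, 92 mm across, 4 mm thick, on the warmer's top, 15 mm in front of its centre. Origin: on the knob's vertical axis, 112 mm above the counter. A red dot on its rim, towards its own +y, marks off: where the knob's pointer meets the anticlockwise stop. The plate's setting about its axis varies; it is tight and does not turn.
- knob: Black knob, turns about its z (up). Origin on the axis, 116 mm above the counter. Skirt 72 mm across, 10 mm high; on it a bar 62 mm long (its y), 15 mm thick (its x), z 128 to 157 mm over the counter, gripped from above. Starts 2.3 to 3.3 rad clockwise of its hard anticlockwise stop (where its +y is the dial's +y): regrasp. Turns at 0.12 N m, stays put; at the stop torque jumps.
- knob_mark (a point): Outer end of the white pointer line, on the top of the knob's bar, 28 mm from its axis, along the knob's +y.
- tray: Steel tray, aluminium front plate 176 wide, 74 high, in the warmer; five 38 mm jars are fixed in it. Slides only along the warmer's x, out to its -x, 120 mm in all to a hard stop; starts 0 to 15 mm out. Sliding takes about 2.5 N; stays where left. Hot: only the hook may touch it. Origin: under the middle of its floor, 20 mm above the counter.
- tray_eye (a point): Centre of the red-painted eye on the tray's front plate: a level ring of 8 mm bar, 30 mm clear inside and 46 mm outside, 32 mm in front of the plate and 48 mm above the counter (its bar spans 44 to 52 mm). In the warmer's frame its x is -142 mm with the tray fully in and -262 mm at the outer stop.
- hook: Loose tray hook, about 0.22 kg, on its foot. Black foot 90 x 46 x 8 mm; on it an orange grip 80 mm long (its x), 24 mm thick (its y), 8 to 54 mm above the foot's underside, taken from above. From its +x end an 8 mm rod runs forward at 46 mm height and bends straight down. Origin: centre of the foot's underside; x to the bent end (at the start roughly to the robot's right), z up.
- hook_tip (a point): Lower end of the hook's down-turned rod, 98 mm in front of the hook's origin along its x and 5 mm above the foot's underside. The straight down-turned part is 8 mm thick and 35 mm long, with the level rod above it.
- vial: Loose orange vial with white cap, 49 mm across, 89 mm high; bystander. Origin: centre of its underside.
- blue_bottle: Loose white bottle with blue cap, 52 mm across, 85 mm high; bystander. Origin: centre of its underside.
- white_jar: Loose white jar, 50 mm across, 62 mm high; bystander. Origin: centre of its underside.

How it is judged:
On the way, in this order (a step that is already met when the one before it is completed fails the run):
1. the knob is turned anticlockwise to its stop (x of knob_mark in the frame of dial below 0.002 m and y of knob_mark in the frame of dial above 0 m), for 0.2 s.
2. the hook, in the eye, is drawing the tray out: tip within 20 mm of the eye's centre, pulling (all of step 1 and contact force between hook and tray above 1 N and horizontal distance between hook_tip and tray_eye below 0.02 m and x of tray_eye in the frame of warmer below -0.172 m), for 0.1 s.
At the end, for the whole second after the job is handed in: Knob at its anticlockwise stop (pointer end within 2 mm of the dial's +y line, on the +y side); tray out at least 110 of its 120 mm, at rest; hook on its foot on the counter (origin below 6 mm, tilt under 0.1 rad), at rest, not touching the tray, its tip over 27 mm from the eye's centre (all of step 1 and x of tray_eye in the frame of warmer below -0.252 m and angle between hook's own z axis and vertical below 0.1 rad and height (world z) of hook below 0.006 m and linear speed of each of hook, tray below 0.02 m/s and horizontal distance between hook_tip and tray_eye above 0.027 m and contact force between hook and tray below 0.1 N).
It fails at once if the gripper or arm touches the hot tray (contact force between any of the fingers, the arm and tray above 1 N).
It fails at once if the tray is drawn out more than 30 mm while the knob is not at its stop (x of tray_eye in the frame of warmer below -0.172 m and not (x of knob_mark in the frame of dial below 0.002 m and y of knob_mark in the frame of dial above 0 m)).
It fails at once if the orange vial is knocked over or shoved more than 40 mm (distance of vial from where it was at the start of the episode above 0.04 m or angle between vial's own z axis and vertical above 0.5 rad).
It fails at once if the bottle with the blue cap is knocked over or shoved more than 40 mm (distance of blue_bottle from where it was at the start of the episode above 0.04 m or angle between blue_bottle's own z axis and vertical above 0.5 rad).
It fails at once if the white jar is knocked over or shoved more than 40 mm (distance of white_jar from where it was at the start of the episode above 0.04 m or angle between white_jar's own z axis and vertical above 0.5 rad).
It also fails if it takes over 72 s, if anything falls off the work surface, if the arm or the gripper's body presses on something with over 40 N, if the wrist force passes 120 N, or if a joint passes its speed limit or range.

## Working session

There is one attempt and no reset: what is moved stays moved. The work goes in short steps, Python scripts to look and compute and a tool call to move; the robot and the scene stay as the last step left them, time stands still between calls to the robot, and variables do not carry over. Pictures are saved under pics/ and viewed, at most 11 in all, crops included, and the job is handed in when it is done.

Besides the shell and the picture viewer there is one more tool, called after "Call:" as name(argument=value, ...) on one line, values as JSON. play_rows: Moves the arm, as the interface text tells. Its arguments: {"type":"object","properties":{"plan":{"type":"array","items":{"type":"number"}},"squeeze":{"type":"number"}},"required":["plan"]}

```bash
ls; mkdir -p pics
python3 - <<'E'
from workcell import status, viewer, manip
import cv2,numpy as np
o=status.get_obs();print({k:np.round(v,3).tolist() for k,v in o.items()});print(manip.tip_extent)
for n in ("side","top"):
    im=viewer.camera(n);cv2.imwrite(f"pics/{n}0.png",im[:,:,::-1]);m=viewer.camera_model(n)
    print(n,{k:np.round(v,3).tolist() for k,v in m.items()}, "C",(-np.array(m["R"]).T@m["t"]).round(3))
E
```

```text
pics
{'clock': 0.0, 'joint_pos': [1.124, 0.333, -0.065, 1.461, 0.022, 1.35, -0.089], 'joint_velocities': [-0.001, -0.0, 0.0, -0.001, -0.002, 0.0, 0.001], 'tau': [-0.0, -62.544, 0.049, -39.161, 0.016, 0.01, -0.0], 'position': [0.257, -0.569, 0.245], 'ee_rot': [0.978, 0.21, -0.0, -0.001], 'ft_force': [-0.097, -0.261, 0.433], 'torque': [-0.008, -0.026, 0.039], 'grasp_force': 0.0, 'grip_width': 0.997}
0.014
side {'fx': 479.394, 'fy': 479.394, 'cx': 317.386, 'cy': 198.667, 'D': [-0.103, 0.0, 0.0, 0.0, 0.0], 'R': [[1.0, -0.009, 0.02], [0.012, -0.541, -0.841], [0.018, 0.841, -0.541]], 't': [-0.505, 0.112, 1.171]} C [ 0.483 -0.929  0.738]
top {'fx': 485.123, 'fy': 485.123, 'cx': 322.452, 'cy': 201.887, 'D': [-0.019, 0.0, 0.0, 0.0, 0.0], 'R': [[0.096, -0.995, -0.009], [-0.841, -0.077, -0.535], [0.532, 0.059, -0.845]], 't': [-0.013, 0.503, 0.992]} C [-0.103 -0.033  1.107]
```

View pics/top0.png

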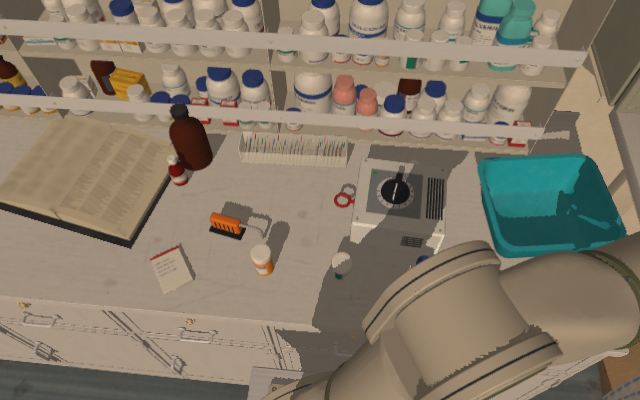

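View pics/side0.png

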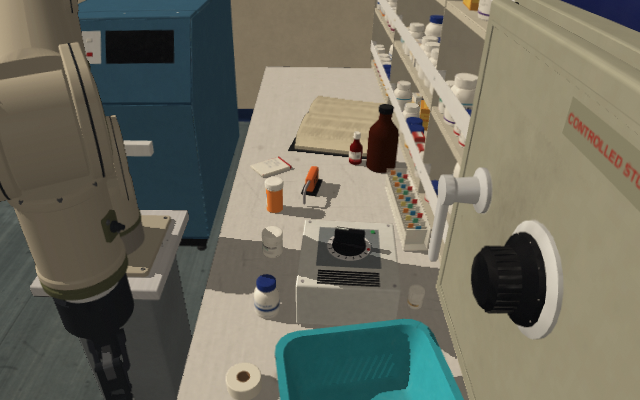

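The top view shows the knob near (396,191), the eye (343,200), the hook (228,225), the vial (262,260), the jar (341,265) and the blue bottle (424,262). The side view shows the knob at (350,240). Next, enlarged crops plus first ray casts.

```bash
cat > h.py <<'E'
import numpy as np, cv2
from workcell import status, viewer, manip
from scipy.spatial.transform import Rotation as Ro
def model(n): return {k:np.array(v,float) for k,v in viewer.camera_model(n).items()}
def K(m): return np.array([[m["fx"],0,m["cx"]],[0,m["fy"],m["cy"]],[0,0,1]])
def ray(m,px):
    u=cv2.undistortPoints(np.array([[px]],float),K(m),m["D"])[0,0]
    return -m["R"].T@m["t"], m["R"].T@np.array([u[0],u[1],1])
def onz(m,px,z):
    c,d=ray(m,px); return c+d*(z-c[2])/d[2]
def proj(m,P):
    return cv2.projectPoints(np.array(P,float).reshape(-1,1,3),cv2.Rodrigues(m["R"])[0],m["t"],K(m),m["D"])[0][:,0]
def blobs(im,lo,hi,box,amin=15):
    hsv=cv2.cvtColor(im,cv2.COLOR_RGB2HSV); k=cv2.inRange(hsv,np.array(lo),np.array(hi))
    x0,y0,x1,y1=box; z=np.zeros_like(k); z[y0:y1,x0:x1]=k[y0:y1,x0:x1]
    n,l,s,c=cv2.connectedComponentsWithStats(z)
    return [(s[i].tolist(),c[i].round(1).tolist()) for i in range(1,n) if s[i][4]>=amin], z
def delta(P,q):  # target pose -> turn (deg rotvec), shift in tool axes now
    o=status.get_obs(); R=Ro.from_quat(o["ee_rot"])
    return np.degrees((R.inv()*q).as_rotvec()).round(1), R.inv().apply(np.array(P)-o["position"]).round(4)
E
python3 - <<'E'
from h import *
t=cv2.imread("pics/top0.png");s=cv2.imread("pics/side0.png")
a=cv2.resize(t[150:290,205:465],None,fx=3,fy=3,interpolation=cv2.INTER_CUBIC)   # 780x420
b=cv2.resize(t[168:214,364:444],None,fx=5,fy=5,interpolation=cv2.INTER_CUBIC)
c=cv2.resize(s[217:263,310:386],None,fx=5,fy=5,interpolation=cv2.INTER_CUBIC)
row=np.hstack([b,c])[:180]
o=np.zeros((600,800,3),np.uint8);o[:420,:780]=a;o[420:,:row.shape[1]]=row;cv2.imwrite("pics/m1.png",o)
cv2.imwrite("pics/s1.png",cv2.resize(s[150:330,240:420],None,fx=3.3,fy=3.3,interpolation=cv2.INTER_CUBIC))
m=model("top");t=t[:,:,::-1].copy()
print("red",blobs(t,(0,150,90),(6,255,255),(320,180,365,220))[0])
print("orange",blobs(t,(5,170,120),(15,255,255),(200,200,285,285))[0])
for n,p,z in (("knob",(396,191),.157),("eye",(343,200),.048),("hook",(226,222),.054),("vial",(262,250),.089),("jar",(341,260),.062)): print(n,onz(m,p,z).round(3))
E
```

```text
red [([334, 193, 20, 14, 106], [343.1, 199.8])]
orange [([210, 213, 30, 21, 379], [224.9, 222.4]), ([255, 261, 18, 15, 84], [266.7, 267.4])]
knob [ 0.541 -0.135  0.157]
eye [ 0.574 -0.011  0.048]
hook [0.479 0.276 0.054]
vial [0.392 0.167 0.089]
jar [ 0.397 -0.019  0.062]
```

View pics/m1.png

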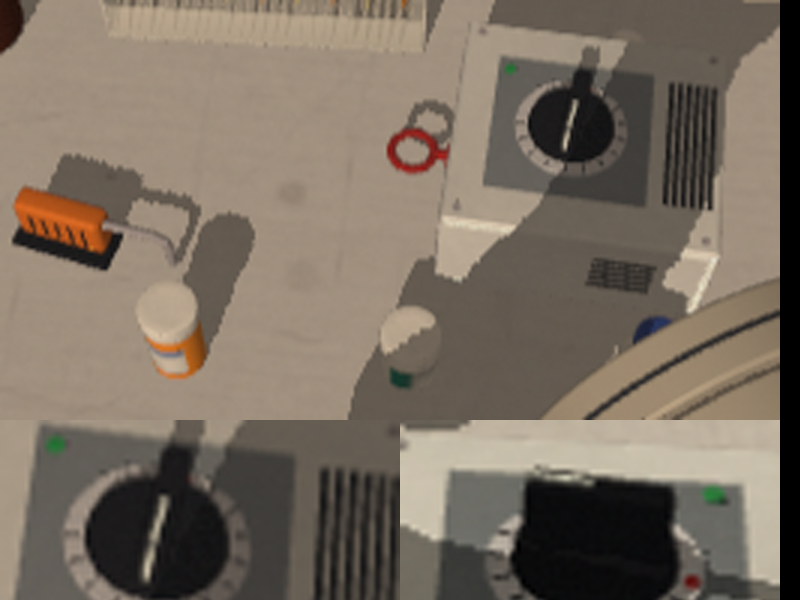

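View pics/s1.png

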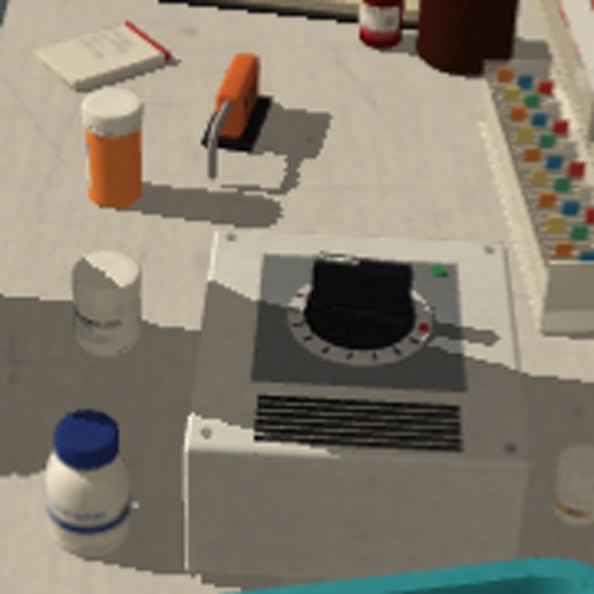

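The crops show the pointer line on the near (robot) side of the bar, at top px ≈ (397,183)–(394,200). The dial's red dot is at side px ≈ (368.4,249.2). The warmer's top corners are also clear.

Run:
```python
from h import *
t=cv2.imread("pics/top0.png")[:,:,::-1].copy();s=cv2.imread("pics/side0.png")[:,:,::-1].copy()
mt=model("top");ms=model("side")
f=lambda x,y:(205+x/3,150+y/3); g=lambda x,y:(240+x/3.3,150+y/3.3)
P=lambda n,p:print(n,p.round(4))
b,_=blobs(s,(0,120,60),(8,255,255),(360,240,380,258),3);print("dot",b)
P("dot",onz(ms,b[0][1],.116))
P("line a",onz(mt,f(576,100),.157));P("line b",onz(mt,f(568,150),.157))
P("side line a",onz(ms,g(318,257),.157));P("side line b",onz(ms,g(360,262),.157))
for p in ((315,262),(412,265)):P("side bar top",onz(ms,g(*p),.157))
# dial via plate ring / skirt ellipse (top of skirt z=.126), and warmer top corners
P("skirt l/r ctr top", (onz(mt,f(528,127),.126)+onz(mt,f(615,127),.126))/2)
for n,p in (("BL(-x,far)",(472,23)),("TR far",(733,52)),("near-front",(441,217)),("near-rear",(717,256))): P("top "+n,onz(mt,f(*p),.112))
for n,p in (("near back?",(214,236)),("far",(497,240)),("near-rear",(186,445)),("far-rear",(524,460))): P("side "+n,onz(ms,g(*p),.112))
P("eye ctr",onz(mt,(343.1,199.8),.048))
b,k=blobs(t,(0,150,90),(6,255,255),(330,188,353,212));c=max(cv2.findContours(k,0,2)[0],key=len)
(e,_,_)=cv2.fitEllipse(c);print(e);P("eye ellipse",onz(mt,e,.048))
P("hook grip top corner", onz(mt,f(20,188),.054));P("hook grip top other",onz(mt,f(107,207),.054))
P("side grip top far",onz(ms,g(242,56),.054))
P("tip top",onz(mt,f(172,265),.005));P("bend top",onz(mt,f(158,240),.046));P("side tip",onz(ms,g(212,177),.005));P("rod start",onz(mt,f(107,226),.046))
P("vial top",onz(mt,f(167,311),.089));P("vial side",onz(ms,g(113,108),.089))
P("jar",onz(mt,f(411,330),.062));P("jar side",onz(ms,g(107,268),.062));P("bottle side",onz(ms,g(86,430),.085))
```

```text
dot [([367, 248, 3, 3, 6], [367.8, 248.8])]
dot [ 0.6065 -0.1513  0.116 ]
line a [ 0.5632 -0.1375  0.157 ]
line b [ 0.5156 -0.132   0.157 ]
side line a [ 0.5401 -0.135   0.157 ]
side line b [ 0.566  -0.1398  0.157 ]
side bar top [ 0.538  -0.1403  0.157 ]
side bar top [ 0.5981 -0.1424  0.157 ]
skirt l/r ctr top [ 0.5581 -0.1377  0.126 ]
top BL(-x,far) [ 0.6671 -0.0524  0.112 ]
top TR far [ 0.6563 -0.2741  0.112 ]
top near-front [ 0.473  -0.0382  0.112 ]
top near-rear [ 0.4577 -0.2533  0.112 ]
side near back? [ 0.4746 -0.0507  0.112 ]
side far [ 0.6681 -0.0518  0.112 ]
side near-rear [ 0.4613 -0.2572  0.112 ]
side far-rear [ 0.6544 -0.2679  0.112 ]
eye ctr [ 0.5751 -0.0113  0.048 ]
(342.30938720703125, 199.80474853515625)
eye ellipse [ 0.5749 -0.0093  0.048 ]
hook grip top corner [0.5022 0.3183 0.054 ]
hook grip top other [0.4906 0.2412 0.054 ]
side grip top far [0.4951 0.3074 0.054 ]
tip top [0.4665 0.1876 0.005 ]
bend top [0.4675 0.1949 0.046 ]
side tip [0.4704 0.185  0.005 ]
rod start [0.4768 0.2398 0.046 ]
vial top [0.3827 0.1681 0.089 ]
vial side [0.3914 0.1558 0.089 ]
jar [ 0.397  -0.0215  0.062 ]
jar side [ 0.3982 -0.0214  0.062 ]
bottle side [ 0.3996 -0.2161  0.085 ]
```

Measurements agree. Warmer centre is ≈ (.564,-.156), knob axis ≈ (.565,-.141), and the dial dot sits at radius 43 mm, azimuth ≈ -14°. The pointer is at ≈ 174°, so about 172° of anticlockwise turn is needed, which is within the stated range. Moving above the knob.

Call:
play_rows(plan=[0, 0, 0, 0, 0, -0.055, 1, 0, 0, 10, 0.1, -0.058, -0.055, 1, 0, 0, 20, 0.15, -0.087, -0.055, 1, 0, 0, 30, 0.2, -0.116, -0.055, 1, 0, 0, 30, 0.25, -0.145, -0.055, 1, 0, 0, 30, 0.3, -0.174, -0.055, 1, 0, 0, 30, 0.35, -0.203, -0.055, 1, 0, 0, 30, 0.4, -0.232, -0.055, 1, 0, 0, 30, 0.457, -0.265, -0.055, 1, 0, 0, 30, 0.457, -0.265, -0.055, 1, 0, 0, 30, 0.457, -0.265, -0.055, 1, 0, 0, 30, 0.457, -0.265, -0.055, 1])

```text
clock: 1.6
position: [0.5642, -0.1412, 0.3]
ee_rot: [0.999, -0.05, -0.0, 0.0]
ft_force: [-0.6, -0.7, 0.8]
grip_width: 0.998
grasp_force: 0.0
```

Run:
```python
from h import *
o=status.get_obs();print({k:np.round(o[k],3).tolist() for k in("clock","joint_pos","position","ee_rot","ft_force")},manip.tip_extent)
m=model("wrist");im=viewer.camera("wrist");t=viewer.camera("top")
cv2.imwrite("pics/w1.png",im[:,:,::-1])
print(proj(m,[[.565,-.141,.157],[.565,-.141,.116],[.575,-.01,.048]]).round(0).tolist(), (-m["R"].T@m["t"]).round(3))
```

```text
{'clock': 1.6, 'joint_pos': [0.476, 0.237, -0.372, 1.479, 0.087, 1.442, -1.569], 'position': [0.564, -0.141, 0.3], 'ee_rot': [0.999, -0.05, -0.0, 0.0], 'ft_force': [-0.57, -0.716, 0.779]} 0.014
[[319.0, 191.0], [319.0, 178.0], [202.0, 166.0]] [ 0.647 -0.148  0.429]
```

View pics/w1.png

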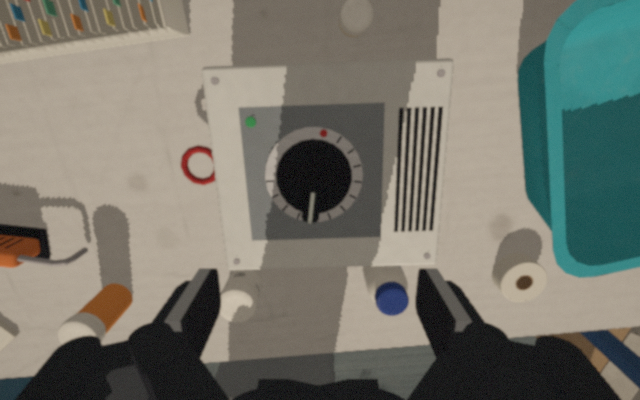

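The wrist view shows the dial ring about (314,174), the red dot (323,133) and the pointer end (310,218). I'll cast these to refine.

Run:
```python
from h import *
im=cv2.imread("pics/w1.png")[:,:,::-1].copy();m=model("wrist")
P=lambda n,p:print(n,p.round(4))
g=cv2.cvtColor(im,cv2.COLOR_RGB2GRAY); k=np.zeros_like(g)
k[120:230,255:375]=(g[120:230,255:375]<45)*255
c=max(cv2.findContours(k,0,2)[0],key=len);print(cv2.fitEllipse(c))
e=cv2.fitEllipse(c)[0];P("skirt",onz(m,e,.126))
P("ring",np.mean([onz(m,p,.116) for p in ((265,174),(362,174),(313.5,126),(313.5,222))],0))
b,_=blobs(im,(0,120,60),(10,255,255),(312,125,335,142),3);print(b);P("dot",onz(m,b[0][1],.116))
hs=(g>120)&(np.indices(g.shape)[0]>188)&(np.indices(g.shape)[0]<216)&(abs(np.indices(g.shape)[1]-311)<9)
ys,xs=np.nonzero(hs);print(xs.min(),xs.max(),ys.min(),ys.max())
P("ln0",onz(m,(xs[ys<195].mean(),ys[ys<195].mean()),.157));P("ln1",onz(m,(xs[ys>205].mean(),ys[ys>205].mean()),.157))
for p in ((204,68),(452,60),(436,268),(227,270)):P("corner",onz(m,p,.112))
b,k=blobs(im,(0,150,90),(6,255,255),(170,135,225,195));c=max(cv2.findContours(k,0,2)[0],key=len)
P("eye",onz(m,cv2.fitEllipse(c)[0],.048))
P("jar",onz(m,(234,304),.062));P("bottle",onz(m,(391,298),.085));P("tip-bend",onz(m,(87,247),.046))
```

```text
((313.4109802246094, 176.50950622558594), (71.59341430664062, 75.39666748046875), 5.937242031097412)
skirt [ 0.5693 -0.1373  0.126 ]
ring [ 0.5681 -0.1372  0.116 ]
[([320, 130, 7, 7, 33], [323.2, 132.8])]
dot [ 0.6063 -0.1501  0.116 ]
310 312 195 215
ln0 [nan nan nan]
ln1 [ 0.5478 -0.133   0.157 ]
corner [ 0.6716 -0.0531  0.112 ]
corner [ 0.6561 -0.2662  0.112 ]
corner [ 0.4547 -0.2538  0.112 ]
corner [ 0.4749 -0.036   0.112 ]
eye [ 0.5762 -0.0081  0.048 ]
jar [ 0.3992 -0.0179  0.062 ]
bottle [ 0.4039 -0.2105  0.085 ]
tip-bend [0.4886 0.1543 0.046 ]<stdin>:12: RuntimeWarning: Mean of empty slice.
  ret = ret.dtype.type(ret / rcount)
```

Call:
play_rows(plan=[0, 0, 3, 0.003, -0.003, 0.05, 0.6, 0, 0, 3, 0.003, -0.003, 0.1, 0.6, 0, 0, 3, 0.003, -0.003, 0.13, 0.6, 0, 0, 3, 0.003, -0.003, 0.15, 0.6, 0, 0, 3, 0.003, -0.003, 0.153, 0.6, 0, 0, 3, 0.003, -0.003, 0.153, 0.4, 0, 0, 3, 0.003, -0.003, 0.153, 0, 0, 0, 3, 0.003, -0.003, 0.153, 0, 0, 0, 3, 0.003, -0.003, 0.153, 0, 0, 0, 3, 0.003, -0.003, 0.153, 0, 0, 0, 3, 0.003, -0.003, 0.153, 0], squeeze=40)

```text
clock: 3.08
position: [0.5687, -0.1379, 0.1486]
ee_rot: [0.997, -0.076, 0.001, 0.0]
ft_force: [-0.1, -1.5, 6.1]
grip_width: 0.167
grasp_force: 39.5
```

The bar is held (opening ≈ 15 mm). Turning anticlockwise.

Call:
play_rows(plan=[0, 0, -10, 0, 0, 0, 0, 0, 0, -20, 0, 0, 0, 0, 0, 0, -30, 0, 0, 0, 0, 0, 0, -40, 0, 0, 0, 0, 0, 0, -50, 0, 0, 0, 0, 0, 0, -60, 0, 0, 0, 0, 0, 0, -70, 0, 0, 0, 0, 0, 0, -80, 0, 0, 0, 0, 0, 0, -90, 0, 0, 0, 0, 0, 0, -90, 0, 0, 0, 0])

```text
clock: 4.32
position: [0.5671, -0.1355, 0.1485]
ee_rot: [0.757, 0.653, -0.0, -0.001]
ft_force: [-11.5, 6.4, 16.0]
grip_width: 0.169
grasp_force: 40.1
```

Run:
```python
from h import *
o=status.get_obs();print({k:np.round(o[k],3).tolist() for k in("joint_pos","position","ft_force","torque","grip_width")})
```

```text
{'joint_pos': [0.653, 0.38, -0.607, 1.667, 0.23, 1.17, -0.159], 'position': [0.567, -0.136, 0.148], 'ft_force': [-11.539, 6.442, 16.0], 'torque': [1.543, 2.467, 0.076], 'grip_width': 0.169}
```

Call:
play_rows(plan=[0, 0, -10, 0, -0.001, -0.001, 0, 0, 0, -20, 0, -0.001, -0.001, 0, 0, 0, -30, 0, -0.001, -0.001, 0, 0, 0, -40, 0, -0.001, -0.001, 0, 0, 0, -50, 0, -0.001, -0.001, 0, 0, 0, -60, 0, -0.001, -0.001, 0, 0, 0, -70, 0, -0.001, -0.001, 0, 0, 0, -70, 0, -0.001, -0.001, 0])

```text
clock: 5.32
position: [0.5648, -0.1365, 0.1485]
ee_rot: [0.246, 0.969, -0.0, -0.003]
ft_force: [-13.6, 3.3, 11.9]
grip_width: 0.165
grasp_force: 40.7
```

Run:
```python
from h import *
o=status.get_obs();print({k:np.round(o[k],3).tolist() for k in("joint_pos","position","ft_force","torque","grip_width")})
```

```text
{'joint_pos': [0.81, 0.432, -0.813, 1.662, 0.332, 1.198, 0.992], 'position': [0.565, -0.137, 0.149], 'ft_force': [-13.621, 3.306, 11.892], 'torque': [0.757, 3.018, 0.152], 'grip_width': 0.165}
```

Call:
play_rows(plan=[0, 0, -5, 0, 0, 0, 0, 0, 0, -10, 0, 0, 0, 0, 0, 0, -14, 0, 0, 0, 0, 0, 0, -14, 0, 0, 0, 0])

```text
clock: 5.82
position: [0.5647, -0.1369, 0.1485]
ee_rot: [0.128, 0.992, -0.0, -0.003]
ft_force: [-13.9, 2.7, 12.1]
grip_width: 0.167
grasp_force: 54.3
```

Run:
```python
from h import *
o=status.get_obs();print({k:np.round(o[k],3).tolist() for k in("joint_pos","position","ee_rot","ft_force","torque","grip_width")})
```

```text
{'joint_pos': [0.842, 0.446, -0.856, 1.66, 0.356, 1.205, 1.216], 'position': [0.565, -0.137, 0.149], 'ee_rot': [0.128, 0.992, -0.0, -0.003], 'ft_force': [-13.936, 2.701, 12.124], 'torque': [0.818, 3.178, -1.147], 'grip_width': 0.167}
```

The torque has jumped at azimuth ≈ 345°, so this is the stop. I'll nudge it firmly, hold, release and rise.

Call:
play_rows(plan=[0, 0, -3, 0, 0, 0, 0, 0, 0, -3, 0, 0, 0, 0, 0, 0, -3, 0, 0, 0, 0, 0, 0, -1, 0, 0, 0, 0.5, 0, 0, -1, 0, 0, 0, 0.5, 0, 0, -1, 0, 0, 0, 0.6, 0, 0, -1, 0, 0, -0.05, 0.6, 0, 0, -1, 0, 0, -0.1, 0.6, 0, 0, -1, 0, 0, -0.152, 0.6, 0, 0, -1, 0, 0, -0.152, 0.6])

```text
clock: 7.08
position: [0.5686, -0.1371, 0.3044]
ee_rot: [0.119, 0.993, -0.0, 0.003]
ft_force: [0.6, 0.2, -0.2]
grip_width: 0.601
grasp_force: 0.0
```

Run:
```python
from h import *
m=model("wrist");im=viewer.camera("wrist");print(status.get_obs()["position"],status.get_obs()["joint_pos"].round(2) if hasattr(status.get_obs()["joint_pos"],"round") else 0)
t=viewer.camera("top");cv2.imwrite("pics/t2.png",t[:,:,::-1]);cv2.imwrite("pics/w2.png",im[:,:,::-1])
o=np.zeros((560,800,3),np.uint8);o[:400,:640]=im[:,:,::-1]
o[400:560,:240]=cv2.resize(t[170:210,370:430,::-1],None,fx=4,fy=4);cv2.imwrite("pics/m2.png",o)
```

```text
[ 0.56772436 -0.13723929  0.30186036] [ 0.87  0.34 -0.9   1.45  0.27  1.48  1.3 ]
```

View pics/m2.png

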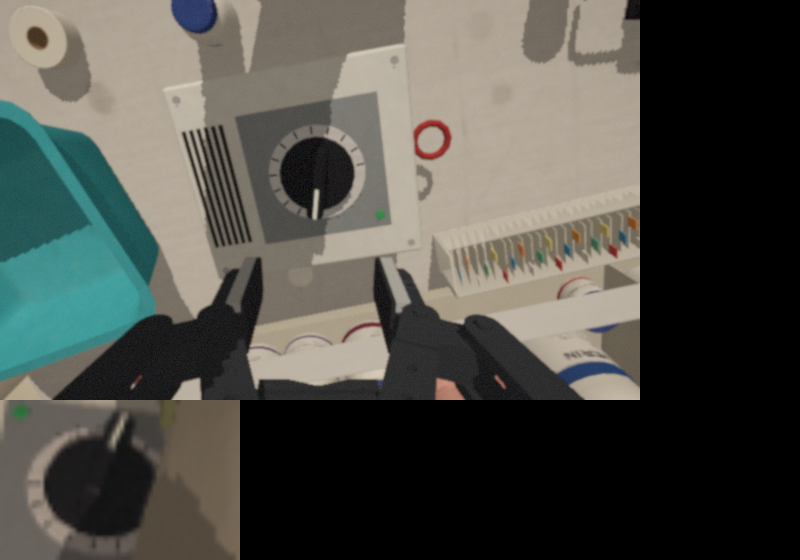

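The pointer now lies toward where the red dot was, with the bar covering the dot: the knob is at its stop. The eye and hook haven't moved. Going above the hook at about (.4845,.2816), x-azimuth -98.6°.

Call:
play_rows(plan=[0, 0, 10, 0.02, 0.043, 0, 0.7, 0, 0, 20, 0.04, 0.086, 0, 0.7, 0, 0, 30, 0.06, 0.13, 0, 0.7, 0, 0, 40, 0.08, 0.173, 0, 0.7, 0, 0, 50, 0.1, 0.216, 0, 0.7, 0, 0, 60, 0.12, 0.26, 0, 0.7, 0, 0, 70, 0.14, 0.303, 0, 0.7, 0, 0, 80, 0.16, 0.346, 0.03, 0.7, 0, 0, 85, 0.179, 0.388, 0.06, 0.7, 0, 0, 85, 0.179, 0.388, 0.1, 0.7, 0, 0, 85, 0.179, 0.388, 0.1, 0.7, 0, 0, 85, 0.179, 0.388, 0.1, 0.7, 0, 0, 85, 0.179, 0.388, 0.1, 0.7])

```text
clock: 8.8
position: [0.486, 0.2817, 0.2017]
ee_rot: [0.759, 0.651, 0.001, 0.0]
ft_force: [-0.2, 0.1, -0.2]
grip_width: 0.7
grasp_force: 0.0
```

Run:
```python
from h import *
o=status.get_obs();print({k:np.round(o[k],3).tolist() for k in("clock","joint_pos","position","ee_rot","ft_force")})
m=model("wrist");im=viewer.camera("wrist");t=viewer.camera("top")
cv2.imwrite("pics/w3.png",im[:,:,::-1]);cv2.imwrite("pics/t3.png",t[:,:,::-1])
O=np.array([.4845,.2816,0]);x=np.array([-.149,-.989,0])
print(proj(m,[O+[0,0,.054],O+.098*x+[0,0,.005]]).round(0).tolist())
b,k=blobs(im,(5,170,100),(15,255,255),(0,0,640,400),100);print(b)
mt=model("top");print("redbottle",onz(mt,(180,183),0).round(3),"darkbottle",onz(mt,(205,165),0).round(3))
```

```text
{'clock': 8.8, 'joint_pos': [0.148, 0.353, -0.913, 1.655, 0.291, 1.275, -0.974], 'position': [0.486, 0.282, 0.202], 'ee_rot': [0.759, 0.651, 0.001, 0.0], 'ft_force': [-0.18, 0.068, -0.151]}
[[315.0, 191.0], [316.0, 266.0]]
[([305, 134, 33, 94, 2434], [320.5, 180.5]), ([594, 232, 22, 10, 111], [604.7, 236.3]), ([251, 272, 13, 46, 322], [257.1, 293.2]), ([590, 295, 19, 10, 111], [598.8, 299.8]), ([585, 350, 17, 12, 113], [593.4, 355.6])]
redbottle [0.62  0.446 0.   ] darkbottle [0.688 0.39  0.   ]
```

View pics/w3.png

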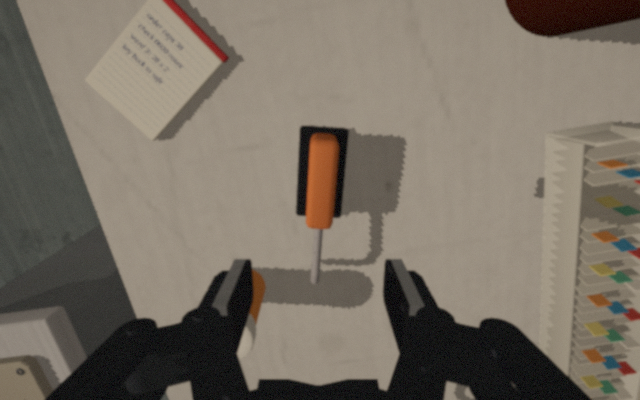

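The wrist view shows the foot corners near (301,126), (348,128), (342,216), (297,213) and the rod bend near (316,281). Casting the foot corners at z = 8 mm.

Run:
```python
from h import *
im=cv2.imread("pics/w3.png")[:,:,::-1].copy();m=model("wrist")
g=im.max(2);k=np.zeros_like(g);k[118:232,288:356]=(g[118:232,288:356]<45)*255
hsv=cv2.cvtColor(im,cv2.COLOR_RGB2HSV);k2=cv2.inRange(hsv,(5,170,100),(15,255,255));k2[:120]=0;k2[232:]=0;k2[:,:290]=0;k2[:,350:]=0
c=np.vstack([x for x in cv2.findContours(k,0,2)[0] if len(x)>10]);r=cv2.minAreaRect(c);print("foot px",r)
for p in ((301,126),(348,128),(342,216),(297,213)): print(onz(m,p,.008).round(4))
F=np.mean([onz(m,p,.008) for p in ((301,126),(348,128),(342,216),(297,213))],0);print("foot",F.round(4))
r2=cv2.minAreaRect(max(cv2.findContours(k2,0,2)[0],key=len));print("grip px",r2)
for z in(.046,.05):print("bend",onz(m,(316,281),z).round(4))
print("rod",onz(m,(319,230),.046).round(4))
print("grip end low(+x)",onz(m,(318,227),.054).round(4))
```

```text
foot px ((321.6788635253906, 171.29872131347656), (46.39970397949219, 87.506103515625), 3.4682295322418213)
[0.4787 0.332  0.008 ]
[0.5214 0.3235 0.008 ]
[0.5045 0.238  0.008 ]
[0.4603 0.2481 0.008 ]
foot [0.4912 0.2854 0.008 ]
grip px ((320.1384582519531, 180.76597595214844), (28.237762451171875, 92.66781616210938), 4.844000816345215)
bend [0.4708 0.1911 0.046 ]
bend [0.4712 0.1936 0.05  ]
rod [0.4816 0.2426 0.046 ]
grip end low(+x) [0.4817 0.249  0.054 ]
```

The foot centre is (.490,.285), azimuth ≈ -102°, and the tip it predicts agrees with what I measured. Descending to grasp.

Call:
play_rows(plan=[0, 0, 3, 0.002, 0.003, 0.05, 0.7, 0, 0, 3, 0.002, 0.003, 0.1, 0.7, 0, 0, 3, 0.002, 0.003, 0.14, 0.7, 0, 0, 3, 0.002, 0.003, 0.16, 0.7, 0, 0, 3, 0.002, 0.003, 0.167, 0.7, 0, 0, 3, 0.002, 0.003, 0.167, 0, 0, 0, 3, 0.002, 0.003, 0.167, 0, 0, 0, 3, 0.002, 0.003, 0.167, 0, 0, 0, 3, 0.002, 0.003, 0.167, 0, 0, 0, 3, 0.002, 0.003, 0.167, 0, 0, 0, 3, 0.002, 0.003, 0.167, 0], squeeze=70)

```text
clock: 10.28
position: [0.4892, 0.284, 0.0349]
ee_rot: [0.776, 0.631, 0.001, 0.0]
ft_force: [-1.4, 0.2, 7.7]
grip_width: 0.274
grasp_force: 69.1
```

Call:
play_rows(plan=[0, 0, 0, 0, 0, -0.03, 0, 0, 0, 0, 0, 0, -0.08, 0, 0, 0, -2, -0.042, 0.032, -0.08, 0, 0, 0, -4, -0.085, 0.065, -0.08, 0, 0, 0, -6, -0.127, 0.097, -0.08, 0, 0, 0, -8, -0.15, 0.115, -0.08, 0, 0, 0, -8, -0.169, 0.13, -0.08, 0, 0, 0, -8, -0.169, 0.13, -0.08, 0, 0, 0, -8, -0.169, 0.13, -0.08, 0])

```text
clock: 11.4
position: [0.5809, 0.0926, 0.1135]
ee_rot: [0.729, 0.684, 0.0, -0.0]
ft_force: [0.1, -0.7, -2.9]
grip_width: 0.268
grasp_force: 69.2
```

Run:
```python
from h import *
o=status.get_obs();print({k:np.round(o[k],4).tolist() for k in("clock","position","ee_rot","ft_force","grip_width")})
w=viewer.camera("wrist");mw=model("wrist");t=viewer.camera("top");s=viewer.camera("side")
for n,i in(("w4",w),("t4",t),("s4",s)):cv2.imwrite(f"pics/{n}.png",i[:,:,::-1])
o=np.zeros((600,800,3),np.uint8)
o[:300,:400]=cv2.resize(t[165:240,300:400,::-1],None,fx=4,fy=4,interpolation=2)
o[:300,400:]=cv2.resize(s[175:250,310:410,::-1],None,fx=4,fy=4,interpolation=2)
o[300:,:]=cv2.resize(w[200:350,220:420,::-1],None,fx=2,fy=2)[:300,:400].repeat(1,0) if 0 else np.pad(cv2.resize(w[200:350,200:600,::-1],None,fx=2,fy=2),((0,0),(0,0),(0,0)))
cv2.imwrite("pics/m4.png",o)
```

```text
{'clock': 11.4, 'position': [0.5809, 0.0926, 0.1135], 'ee_rot': [0.7294, 0.6841, 0.0002, -0.0001], 'ft_force': [0.0893, -0.6575, -2.9057], 'grip_width': 0.2678}
```

View pics/m4.png

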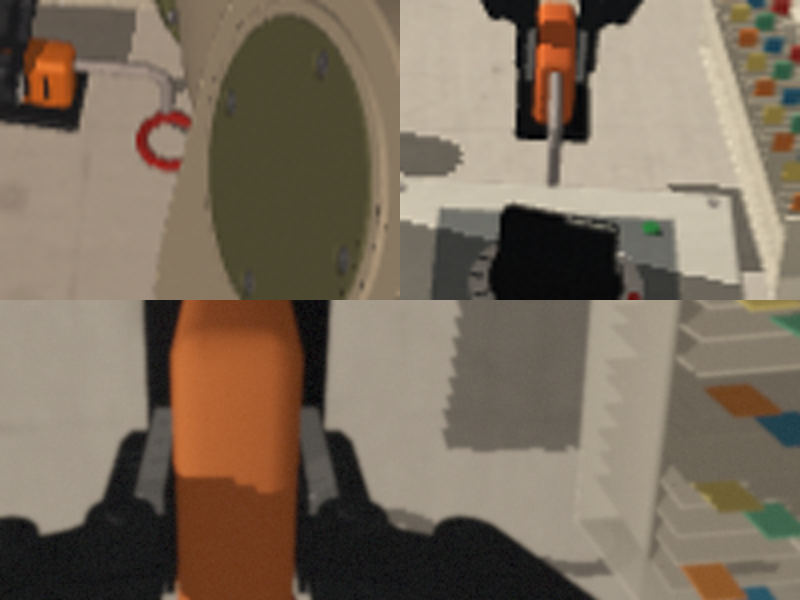

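The top view shows the rod's down-turn at px ≈ (342,182→193), just short of the eye. In the side view the rod is at column ≈ 348.5. Casting both.

Run:
```python
from h import *
mt=model("top");ms=model("side")
h=.1135-.035
print("tip top",onz(mt,(342,193),.005+h).round(4),"bend top",onz(mt,(341.8,182),.046+h).round(4))
for z in(.005,.02,.04):print("side",onz(ms,(348.3,220),z+h).round(4))
print("side bend",onz(ms,(348.7,193.5),.05+h).round(4))
e=np.array([.5755,-.0087,.048]);print("eye px now",proj(mt,e).round(1))
o=status.get_obs();p=o["position"];a=2*np.arctan2(.684,.729)-np.pi;print("predicted tip",(p[:2]+.098*np.array([np.cos(a),np.sin(a)])).round(4))
```

```text
tip top [ 0.5725 -0.0078  0.0835] bend top [ 0.5777 -0.0058  0.1245]
side [ 0.577  -0.0025  0.0835]
side [ 0.5749 -0.0237  0.0985]
side [ 0.572  -0.052   0.1185]
side bend [0.5784 0.0439 0.1285]
eye px now [[342.1 199.6]]
predicted tip [ 0.5746 -0.005 ]
```

Call:
play_rows(plan=[0, 0, 0, -0.003, 0.001, 0, 0, 0, 0, 0, -0.003, 0.001, 0.02, 0, 0, 0, 0, -0.003, 0.001, 0.03, 0, 0, 0, 0, -0.003, 0.001, 0.04, 0, 0, 0, 0, -0.003, 0.001, 0.05, 0, 0, 0, 0, -0.003, 0.001, 0.056, 0, 0, 0, 0, -0.003, 0.001, 0.056, 0])

```text
clock: 12.42
position: [0.5819, 0.0886, 0.0569]
ee_rot: [0.73, 0.684, -0.0, -0.0]
ft_force: [-0.3, -0.3, -2.4]
grip_width: 0.274
grasp_force: 69.2
```

Run:
```python
from h import *
o=status.get_obs();print({k:np.round(o[k],4).tolist() for k in("position","ft_force","torque")})
t=viewer.camera("top");s=viewer.camera("side");cv2.imwrite("pics/t5.png",t[:,:,::-1])
o=np.hstack([cv2.resize(t[170:230,300:380,::-1],None,fx=5,fy=5,interpolation=2),cv2.resize(s[175:235,310:390,::-1],None,fx=5,fy=5,interpolation=2)])
cv2.imwrite("pics/m5.png",o)
```

```text
{'position': [0.5819, 0.0886, 0.0569], 'ft_force': [-0.2956, -0.2924, -2.4143], 'torque': [-0.0202, 0.0184, 0.0261]}
```

View pics/m5.png

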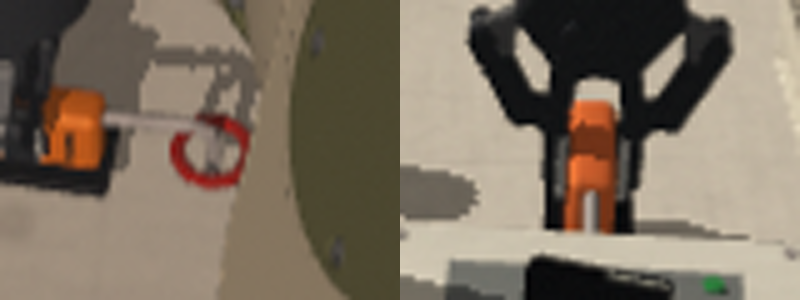

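The rod is inside the ring with no contact force. Drawing out.

Call:
play_rows(plan=[0, 0, 0, 0.006, 0, 0, 0, 0, 0, 0, 0.012, 0, 0, 0, 0, 0, 0, 0.02, 0, 0, 0, 0, 0, 0, 0.028, 0, 0, 0, 0, 0, 0, 0.036, 0, 0, 0, 0, 0, 0, 0.044, 0, 0, 0, 0, 0, 0, 0.052, 0, 0, 0, 0, 0, 0, 0.06, 0, 0, 0])

```text
clock: 13.52
position: [0.5861, 0.1489, 0.0574]
ee_rot: [0.73, 0.684, 0.0, 0.0]
ft_force: [0.7, -1.8, -1.0]
grip_width: 0.268
grasp_force: 69.3
```

Call:
play_rows(plan=[0, 0, 0, 0.008, 0, 0, 0, 0, 0, 0, 0.016, 0, 0, 0, 0, 0, 0, 0.024, 0, 0, 0, 0, 0, 0, 0.032, 0, 0, 0, 0, 0, 0, 0.04, 0, 0, 0, 0, 0, 0, 0.047, 0, 0, 0, 0, 0, 0, 0.053, 0, 0, 0, 0, 0, 0, 0.059, 0, 0, 0])

```text
clock: 14.52
position: [0.5899, 0.2076, 0.0573]
ee_rot: [0.73, 0.684, -0.0, 0.0]
ft_force: [1.9, -2.2, -1.2]
grip_width: 0.269
grasp_force: 69.3
```

Run:
```python
from h import *
o=status.get_obs();print({k:np.round(o[k],4).tolist() for k in("position","ft_force","torque","joint_pos")})
t=viewer.camera("top");cv2.imwrite("pics/t6.png",t[:,:,::-1]);mt=model("top")
b,k=blobs(t,(0,150,90),(6,255,255),(260,160,365,225),4);print(b)
e=np.array([.5755,-.0087]);C=np.array([.564,-.1545]);a=np.array([.063,.998])
for q in b: 
    p=onz(mt,q[1],.048);print(p.round(4),"warmer x",-round(float((p[:2]-C)@a),4),"moved",round(float((p[:2]-e)@a),4))
```

```text
{'position': [0.5899, 0.2076, 0.0573], 'ft_force': [1.9136, -2.2342, -1.2327], 'torque': [-0.7056, -0.4263, 0.2222], 'joint_pos': [0.1686, 0.6296, -0.7749, 1.6183, 0.4822, 1.0945, -0.8016]}
[([293, 188, 19, 14, 79], [302.6, 195.1])]
[0.58   0.0949 0.048 ] warmer x -0.2499 moved 0.1037
```

Still sliding freely. Continuing to the stop.

Call:
play_rows(plan=[0, 0, 0, 0.004, 0, 0, 0, 0, 0, 0, 0.008, 0, 0, 0, 0, 0, 0, 0.012, 0, 0, 0, 0, 0, 0, 0.012, 0, 0, 0])

```text
clock: 15.08
position: [0.5903, 0.2185, 0.0568]
ee_rot: [0.73, 0.684, -0.001, 0.0]
ft_force: [-0.4, -4.9, -2.7]
grip_width: 0.27
grasp_force: 69.2
```

Call:
play_rows(plan=[0, 0, 0, 0.003, 0, 0, 0, 0, 0, 0, 0.006, 0, 0, 0, 0, 0, 0, 0.006, 0, 0, 0])

```text
clock: 15.45
position: [0.5908, 0.2191, 0.0557]
ee_rot: [0.731, 0.682, -0.004, 0.002]
ft_force: [-3.2, -19.5, -0.9]
grip_width: 0.272
grasp_force: 69.4
```

Run:
```python
from h import *
o=status.get_obs();print({k:np.round(o[k],4).tolist() for k in("position","ft_force")})
t=viewer.camera("top");mt=model("top")
b,k=blobs(t,(0,150,90),(6,255,255),(260,160,365,225),4)
e=np.array([.5755,-.0087]);C=np.array([.564,-.1545]);a=np.array([.063,.998])
for q in b: 
    p=onz(mt,q[1],.048);print(p.round(4),"warmer x",-round(float((p[:2]-C)@a),4),"moved",round(float((p[:2]-e)@a),4))
```

```text
{'position': [0.5908, 0.2191, 0.0557], 'ft_force': [-3.2343, -19.5372, -0.909]}
[0.5812 0.1059 0.048 ] warmer x -0.2609 moved 0.1147
```

At the stop: the force jumped to 19.5 N with the eye at -0.261. Next: relax, centre the rod, lift out and move aside.

Call:
play_rows(plan=[0, 0, 0, -0.008, 0, 0, 0, 0, 0, 0, -0.016, 0, 0, 0, 0, 0, 0, -0.016, 0, 0, 0, 0, 0, 0, -0.016, 0, -0.015, 0, 0, 0, 0, -0.016, 0, -0.03, 0, 0, 0, 0, -0.016, 0, -0.06, 0, 0, 0, 0, -0.016, 0, -0.06, 0, 0, 0, 0, 0.02, -0.02, -0.06, 0, 0, 0, 0, 0.05, -0.044, -0.06, 0, 0, 0, 0, 0.063, -0.044, -0.06, 0, 0, 0, 0, 0.063, -0.044, -0.02, 0, 0, 0, 0, 0.063, -0.044, -0.02, 0])

```text
clock: 17.0
position: [0.5499, 0.2893, 0.0743]
ee_rot: [0.73, 0.684, -0.003, -0.0]
ft_force: [-0.3, -0.6, -2.2]
grip_width: 0.27
grasp_force: 69.1
```

Run:
```python
from h import *
o=status.get_obs();print({k:np.round(o[k],4).tolist() for k in("position","ft_force","ee_rot")})
t=viewer.camera("top");s=viewer.camera("side");mt=model("top");cv2.imwrite("pics/t7.png",t[:,:,::-1])
b,k=blobs(t,(0,150,90),(6,255,255),(260,160,365,225),4)
e=np.array([.5755,-.0087]);C=np.array([.564,-.1545]);a=np.array([.063,.998])
for q in b: 
    p=onz(mt,q[1],.048);print(p.round(4),"warmer x",-round(float((p[:2]-C)@a),4))
o=np.hstack([cv2.resize(t[160:290,220:370,::-1],None,fx=3,fy=3,interpolation=2),cv2.resize(s[125:255,260:376,::-1],None,fx=3,fy=3,interpolation=2)])
cv2.imwrite("pics/m7.png",o)
```

```text
{'position': [0.5499, 0.2893, 0.0743], 'ft_force': [-0.3066, -0.6148, -2.1698], 'ee_rot': [0.7298, 0.6837, -0.0028, -0.0005]}
[0.5807 0.129  0.048 ] warmer x -0.284
```

View pics/m7.png

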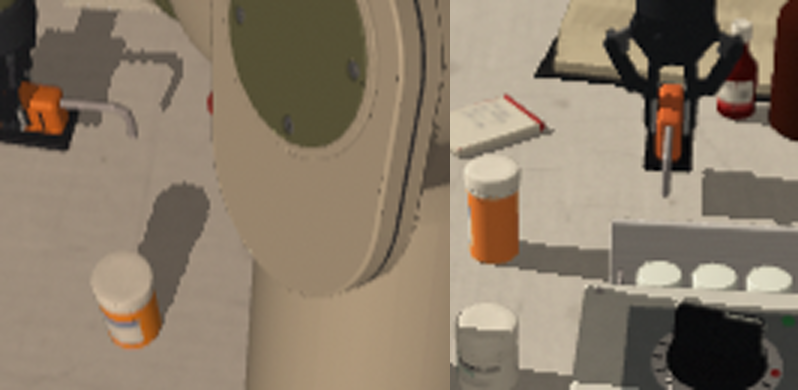

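The hook is free, and the tray is out with its jars visible and only the eye's edge showing. Lowering onto the counter.

Call:
play_rows(plan=[0, 0, 0, 0, 0, 0.015, 0, 0, 0, 0, 0, 0, 0.03, 0, 0, 0, 0, 0, 0, 0.037, 0, 0, 0, 0, 0, 0, 0.04, 0, 0, 0, 0, 0, 0, 0.04, 0])

```text
clock: 17.73
position: [0.5512, 0.2911, 0.0373]
ee_rot: [0.73, 0.684, -0.0, -0.0]
ft_force: [-0.1, -0.1, -1.2]
grip_width: 0.272
grasp_force: 69.2
```

Call:
play_rows(plan=[0, 0, 0, 0, 0, 0.002, 0, 0, 0, 0, 0, 0, 0.003, 0, 0, 0, 0, 0, 0, 0.003, 0])

```text
clock: 18.1
position: [0.5514, 0.291, 0.0349]
ee_rot: [0.73, 0.684, 0.0, 0.0]
ft_force: [-0.4, -1.3, 3.5]
grip_width: 0.272
grasp_force: 69.9
```

Contact (+3.5 N). Releasing and rising.

Call:
play_rows(plan=[0, 0, 0, 0, 0, 0, 0.4, 0, 0, 0, 0, 0, 0, 0.7, 0, 0, 0, 0, 0, 0, 0.7, 0, 0, 0, 0, 0, 0, 0.7, 0, 0, 0, 0, 0, -0.03, 0.7, 0, 0, 0, 0, 0, -0.08, 0.7, 0, 0, 0, 0, 0, -0.14, 0.7, 0, 0, 0, 0, 0, -0.2, 0.7, 0, 0, 0, 0, 0, -0.25, 0.7, 0, 0, 0, 0, 0, -0.25, 0.7, 0, 0, 0, 0, 0, -0.25, 0.7])

```text
clock: 19.48
position: [0.551, 0.2908, 0.2837]
ee_rot: [0.73, 0.684, -0.0, 0.0]
ft_force: [-0.2, -0.3, -0.5]
grip_width: 0.702
grasp_force: 0.0
```

Run:
```python
from h import *
o=status.get_obs();print({k:np.round(o[k],4).tolist() for k in("clock","position","ft_force","grip_width")})
t=viewer.camera("top");s=viewer.camera("side");w=viewer.camera("wrist")
o=np.zeros((600,800,3),np.uint8)
o[:300,:400]=cv2.resize(t[150:300,200:400,::-1],None,fx=2,fy=2,interpolation=2)
o[:300,400:]=cv2.resize(s[130:280,240:440,::-1],None,fx=2,fy=2,interpolation=2)
o[300:,:480]=cv2.resize(w[:,:,::-1],(480,300));cv2.imwrite("pics/m8.png",o)
```

```text
{'clock': 19.475, 'position': [0.551, 0.2908, 0.2837], 'ft_force': [-0.2108, -0.2569, -0.4915], 'grip_width': 0.7023}
```

View pics/m8.png

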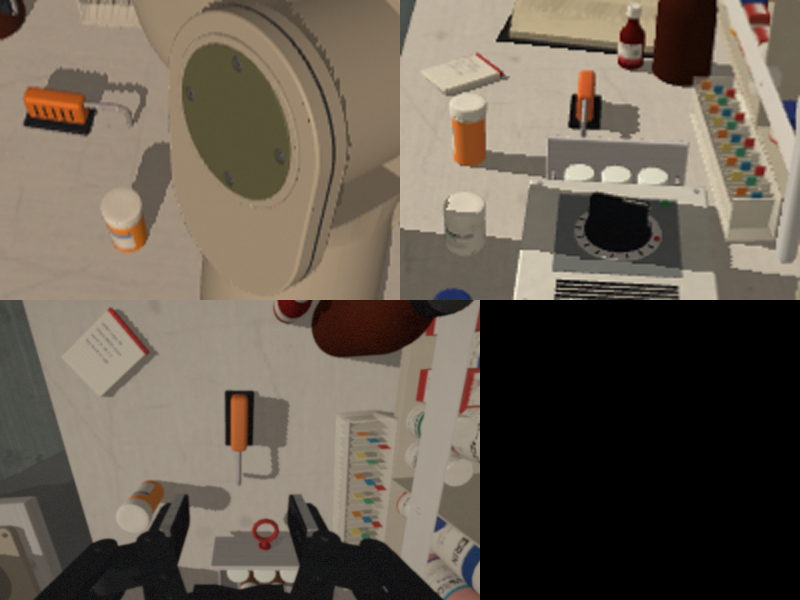

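The hook stands on its foot well clear of the eye, the tray is out, and the bystanders haven't moved. Final numeric check on the eye, then hand in.

Run:
```python
from h import *
w=viewer.camera("wrist");m=model("wrist")
b,k=blobs(w,(0,150,70),(8,255,255),(325,280,385,325),10)
e=cv2.fitEllipse(max(cv2.findContours(k,0,2)[0],key=len))[0];p=onz(m,e,.048)
x=-float((p[:2]-[.564,-.1545])@[.063,.998]);print(b,p.round(4),x)
if x<-.254: print(manip.hand_in())
```

```text
[([337, 293, 34, 32, 404], [353.4, 309.1])] [0.5837 0.1083 0.048 ] -0.26350550325975314
the job is handed in; nothing more can be done
None
```

The job is handed in with no verdict returned: the knob is at its anticlockwise stop (torque jumped there), the tray is out to its stop (eye measured at about -0.26 m), the hook stands on its foot clear of the eye, and the vial, jar and bottle appeared undisturbed in the last pictures, though only the bottle's cap edge was in view.

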